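# Turn the spice carousel to bring the salt to the front

## Task

Turn the spice carousel by gently pushing its upright posts with the fingertips until the salt shaker stands at the front, in line with the red arrow on the white tongue of the fixed foot, then let go. Nothing is to be gripped or lifted: do not touch the shaker or the jars riding on the carousel, keep them standing, and leave the small things on the worktop where they are.

Things in the scene. Friction and masses are not known exactly. Their poses are not given: they have to be found in the camera images.
- stand: Fixed foot of the carousel. Origin on the turntable's axis at worktop height; z up. Its own -x is the front: there a flat white tongue (46 mm wide, 6 mm high, its end 175 mm from the axis) with a red arrowhead sticks out from under the disc. The front points to the robot's side, give or take 0.6 rad. (A kettle and a utensil holder stand behind, beyond x = 0.76 m.)
- carousel: Turntable: pale wooden disc, 280 mm across; turns endlessly either way about its axis, about 0.8 N at a post, and stops soon after the push ends. Origin on the axis, 12 mm above the worktop; floor 22 mm, lip 30 mm above the worktop. Jars stand about 79 mm from the axis near its own +x, +y, -x, -y, up to 15 mm to the side; posts half-way.
- post_0 (a point): Point on the axis of steel post 1 of 4 on the turntable's rim, 92 mm above the worktop, a good height at which to push. The upright post is 14 mm thick, 127 mm from the turntable's axis, with a black ball knob whose top is 126 mm above the worktop. It turns with the disc, at 45 degrees (counter-clockwise from above) from the disc's own +x.
- post_1 (a point): Point on the axis of steel post 2 of 4 on the turntable's rim, 92 mm above the worktop, a good height at which to push. The upright post is 14 mm thick, 127 mm from the turntable's axis, with a black ball knob whose top is 126 mm above the worktop. It turns with the disc, at 135 degrees (counter-clockwise from above) from the disc's own +x.
- post_2 (a point): Point on the axis of steel post 3 of 4 on the turntable's rim, 92 mm above the worktop, a good height at which to push. The upright post is 14 mm thick, 127 mm from the turntable's axis, with a black ball knob whose top is 126 mm above the worktop. It turns with the disc, at 225 degrees (counter-clockwise from above) from the disc's own +x.
- post_3 (a point): Point on the axis of steel post 4 of 4 on the turntable's rim, 92 mm above the worktop, a good height at which to push. The upright post is 14 mm thick, 127 mm from the turntable's axis, with a black ball knob whose top is 126 mm above the worktop. It turns with the disc, at 315 degrees (counter-clockwise from above) from the disc's own +x.
- salt_mid (a point): Middle (half-way up, on the axis) of the salt shaker: clear glass with a light grey domed top, 44 mm across, 90 mm tall, 0.1 kg, standing loose on the turntable with its axis about 79 mm from the turntable's, among the red-capped jars. Must not be touched.
- jar_black_mid (a point): Middle (half-way up, on the axis) of the spice jar with a red cap and a black and yellow label, 45 mm across, 106 mm tall, 0.11 kg, standing loose on the turntable with its axis about 79 mm from the turntable's. Must not be touched.
- jar_brown_mid (a point): Middle (half-way up, on the axis) of the spice jar with a red cap and a beige and brown label, 45 mm across, 106 mm tall, 0.11 kg, standing loose on the turntable with its axis about 79 mm from the turntable's. Must not be touched.
- jar_green_mid (a point): Middle (half-way up, on the axis) of the spice jar with a red cap and a white and dark green label, 45 mm across, 106 mm tall, 0.11 kg, standing loose on the turntable with its axis about 79 mm from the turntable's. Must not be touched.
- timer: Red and white wind-up kitchen timer, 61 mm across, 52 mm tall, loose on the worktop in front of the sink; origin under its centre. A bystander.
- matches: Box of matches, 54x36x15 mm, loose on the black glass hob left of the carousel; origin under its centre. A bystander.
- candle: Tea light, 38 mm across, 15 mm tall, loose on the worktop in front of the sink; origin under its centre. A bystander.
- stopper: Wine cork standing on end, 24 mm across, 40 mm tall, loose on the black glass hob left of the carousel; origin under its centre. A bystander.

How it is judged:
By the outcome, as a careful person would: the job done as asked, in the order asked, and still so for the second after the job is handed in, with the robot touching nothing.
It also fails if it takes over 48 s, if anything falls off the work surface, if the arm or the gripper's body presses on something with over 40 N, if the wrist force passes 120 N, or if a joint passes its speed limit or range.

## Robot

A 6-joint arm with a two-finger parallel gripper is mounted at the origin on a cart in front of the work surface, level with it; the furniture and walls round the work are solid. World frame = base frame: x ahead of the robot, y to its left, z up, the work surface at z = 0. Lengths are in m, angles in rad, forces in N, time in s.
With the tool pointing down it reaches from about 0.325 to 0.775 m from the base axis. Payload 5.5 kg.
Tool frame: the origin (TCP) lies between the finger pads; the fingertips stand 19 mm ahead of it and the grasp point (between the pads) is the TCP; z points along the fingers, y is the direction in which the jaws open and shut (so a half turn about z gives the same grasp; the last joint's range is limited). The gripper opens to 85 mm and grips with 20 to 120 N. Pads are 22 mm wide; open, the fingers measure 114 mm over their backs; the gripper's body (76 mm by 85 mm) begins 54 mm behind the grasp point. The pads swing forward as they close: fully open they stand 13 mm farther back than shut.
Start: joints at [-1.328, 0.091, 1.231, -0, 1.82, -0.057], TCP at [0.177, -0.573, 0.212] pointing down, gripper open.
Joint ranges: [-2.87, 2.87], [-0.86, 2.18], [0.17, 2.46], [-1.51, 4.65], [0.06, 2.69], [-2.65, 2.65]. Speed limits (rad/s): [2.57, 2.57, 3.01, 3.14, 3.14, 3.14].

## Interface

Orientations are given as a unit quaternion [x, y, z, w].
In Python, from workcell import * gives the robot as it stands.
- The arm moves only by the tool servo_tool, never from a script. Its argument "series" is a list of rows, each an object with "hand": the finger opening in m, from 0 to 0.0854; "delta_pos": the shift along the tool's x, y, z in m, a list of three; "dr": the turn, a rotation vector about the tool's x, y, z in rad, a list of three. In form: [{"hand": hand, "delta_pos": [x, y, z], "dr": [ax, ay, az]}, ...]. A call has 1 to 12 rows; each row shifts and turns the commanded pose from where the row before left it, along the tool's axes as they then stand; what a row does not reach is not made up. A row lasts 1/8 s, in which the tool goes at most 62.5 mm and 10.7 degrees, less where a joint would pass 70% of its speed; a pose out of reach is approached as far as the arm can. A call with a gripper value outside its range is refused whole. The fingers move at their own pace and stop on an object; "newtons" is the grip in N (left out, the last holds). Time passes only in rows, so rows that do not move let the fingers close. It gives the time, the measured TCP pose, the force and the opening at its end, in the units of the state.
- get_obs(): the state, without advancing time (a new reading comes with each control period).
- get_image(name): name is "side" or "top" or "wrist"; returns (picture, depth): 384x512x3 uint8, red, green, blue; 384x512 float32, m along the optical axis (not along the pixel's ray), 0 where there is no reading.
- camera_info(name): a dict with "intrinsics" (3x3 intrinsics, pixels), "D" ([k1, k2, p1, p2, k3] as OpenCV has them; the pictures are not rectified), "origin" and "orientation" of the camera in the world. Camera axes: x right, y up, looking along -z (the intrinsics and any distortion apply to the point x, -y, -z); pixel columns grow to the right and rows downward; lengths in m; the calibration is good to about 2 mm. A picture is of the moment at which its call begins: read the wrist's pose just before it. camera_info takes no time and is no camera call; for the wrist camera it gives the pose at the moment of the call.
- close_job(): hands the job in, once; it reports no verdict.
The state is a dict: "t": time; "joint_positions": joint angles; "qvel": joint speeds; "joint_torque": joint torques, N m; "position": TCP position; "tool_rot": TCP orientation; "wrist_force": force on the tool from outside, world axes, zero at the start; "torque": the same for the moment, N m; "finger_gap": finger opening in m.
Only numpy, scipy, OpenCV 4.12 (cv2) and the standard library are available. Lean on these libraries where they do the work, as an engineer would, in place of code of your own. Each camera call takes 0.05 s, during which the arm holds its last target.

## Working session

There is one attempt and no reset: what is moved stays moved. The work goes in short steps, Python scripts to look and compute and a tool call to move; the robot and the scene stay as the last step left them, time stands still between calls to the robot, and variables do not carry over. Pictures are saved under pics/ and viewed, and the job is handed in when it is done.

Besides the shell and the picture viewer there is one more tool, called after "Emit:" as name(argument=value, ...), one argument or row to a line, values as JSON. servo_tool: Moves the arm, as the interface text tells. Its arguments: {"type":"object","properties":{"series":{"type":"array"},"newtons":{"type":"number"}},"required":["series"]}

```bash
mkdir -p pics; python3 - <<'E'
from workcell import *
import cv2,numpy as np
o=get_obs();print(o)
for n in("top","side"):
    ci=camera_info(n);print(n,ci)
    im,d=get_image(n);cv2.imwrite(f"pics/{n}0.png",im[:,:,::-1]);np.save(f"{n}0.npy",d)
E
```

```text
{'t': 0.0, 'joint_positions': array([-1.32769193e+00,  9.19043413e-02,  1.23190880e+00, -8.68527671e-06,
        1.81980602e+00, -5.67403112e-02]), 'qvel': array([-1.27484946e-03,  1.03708819e-03, -1.36389636e-03, -7.75649781e-05,
       -1.44469478e-03,  1.69004255e-03]), 'joint_torque': array([ 2.81271525e-03, -4.58728409e+01, -4.18030429e+01,  2.39477113e-04,
        1.15747264e-02, -3.33048320e-05]), 'position': array([ 0.17711631, -0.57291907,  0.21061074]), 'tool_rot': array([ 9.88782329e-01,  1.49360230e-01, -9.84722197e-05, -1.00846861e-03]), 'wrist_force': array([ 0.22331076,  0.15107545, -0.07158777]), 'torque': array([-0.03431601,  0.06222093, -0.0687568 ]), 'finger_gap': 0.08540422203635296}
top {'intrinsics': array([[375.18581974,   0.        , 254.16492626],
       [  0.        , 375.18581974, 191.43518126],
       [  0.        ,   0.        ,   1.        ]]), 'D': array([0.03680583, 0.        , 0.        , 0.        , 0.        ]), 'origin': array([ 0.34348305, -0.10200998,  1.32202439]), 'orientation': array([ 0.05682185, -0.06424156, -0.69429922,  0.71455783])}
side {'intrinsics': array([[363.88550576,   0.        , 254.09997103],
       [  0.        , 363.88550576, 189.45821817],
       [  0.        ,   0.        ,   1.        ]]), 'D': array([-0.08687892,  0.        ,  0.        ,  0.        ,  0.        ]), 'origin': array([-0.26146192,  0.38075849,  0.75712779]), 'orientation': array([-0.22665757,  0.39951406,  0.77394769, -0.43591264])}
```

View pics/top0.png

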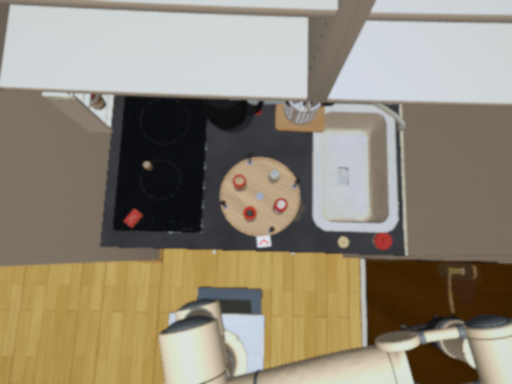

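View pics/side0.png

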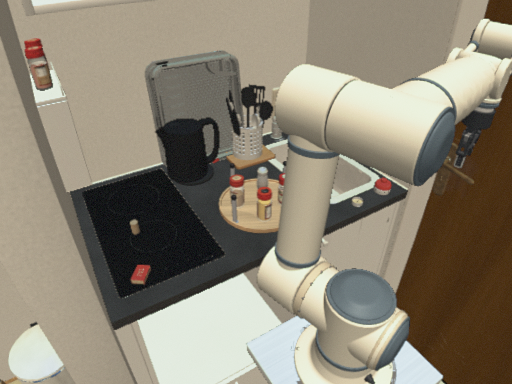

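The top view shows the disc near (260,196), with the tongue at (264,241), the shaker (grey) near (274,175) and a knob near (223,204). I'll enlarge it.

```bash
cat > h.py <<'E'
import numpy as np,cv2
from scipy.spatial.transform import Rotation as R
def px2w(ci,u,v,z=None,depth=None):
    p=cv2.undistortPoints(np.array([[[u,v]]],float),ci["intrinsics"],ci["D"])[0,0]
    ray=R.from_quat(ci["orientation"]).apply([p[0],-p[1],-1.0])
    o=np.array(ci["origin"])
    s=depth if depth is not None else (z-o[2])/ray[2]
    return o+s*ray
def w2px(ci,P):
    q=R.from_quat(ci["orientation"]).inv().apply(np.array(P)-ci["origin"])
    q=np.atleast_2d(q)*[1,-1,-1]
    return cv2.projectPoints(q.reshape(-1,1,3),np.zeros(3),np.zeros(3),ci["intrinsics"],ci["D"])[0].reshape(-1,2)
E
python3 - <<'E'
import cv2
im=cv2.imread("pics/top0.png")
c=im[145:255,205:315];c=cv2.resize(c,None,fx=5.4,fy=5.4,interpolation=cv2.INTER_CUBIC)
for k in range(0,110,10):
    cv2.putText(c,str(205+k),(int(k*5.4),10),0,.35,(0,255,0),1);cv2.putText(c,str(145+k),(0,int(k*5.4)+4),0,.35,(0,255,0),1)
cv2.imwrite("pics/top0c.png",c)
E
```

```text
(no output)
```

View pics/top0c.png

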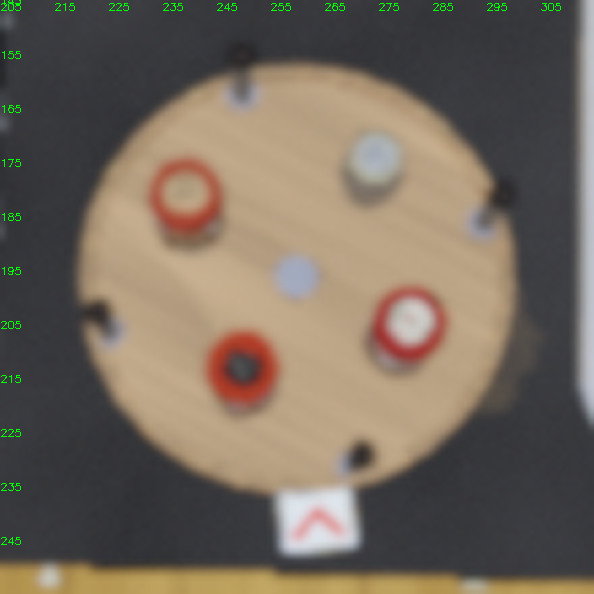

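```bash
cat > m0.py <<'E'
from workcell import *
from h import *
ci=camera_info("top")
f=lambda x,y:(205+(x+.5)/5.4-.5,145+(y+.5)/5.4-.5)
K=[(241,55),(504,194),(97,314),(361,456)]
P=np.array([px2w(ci,*f(*k),z=.116) for k in K]);print(P)
c=P.mean(0)[:2];print("c knobs",c,[np.hypot(*(p[:2]-c)) for p in P],[np.degrees(np.arctan2(*(p[:2]-c)[::-1])) for p in P])
for e,z in(((297,276),.024),):print("hub",px2w(ci,*f(*e),z=z))
pts=[(78,275),(517,280),(298,62),(300,496)]
for e in pts:print("rim",px2w(ci,*f(*e),z=.03))
for n,e,z in(("salt",(375,152),.112),("brown",(186,192),.128),("green",(411,320),.128),("black",(244,367),.128)):
    p=px2w(ci,*f(*e),z=z);d=p[:2]-c;print(n,p,np.hypot(*d),np.degrees(np.arctan2(d[1],d[0])))
for n,e in(("tl",(282,554)),("tr",(359,548)),("il",(276,493)),("ir",(353,487)),("tip",(317,508))):
    p=px2w(ci,*f(*e),z=.006);d=p[:2]-c;print(n,p,np.hypot(*d),np.degrees(np.arctan2(d[1],d[0])))
E
python3 m0.py
```

```text
[[ 0.67529099 -0.09200415  0.116     ]
 [ 0.59308022 -0.25438086  0.116     ]
 [ 0.51220648 -0.01042071  0.116     ]
 [ 0.43174825 -0.17058862  0.116     ]]
c knobs [ 0.55308148 -0.13184858] [np.float64(0.12854082316118937), np.float64(0.12889552802818702), np.float64(0.12812296698154993), np.float64(0.12736775561245658)] [np.float64(18.05772177085075), np.float64(-71.9215420266738), np.float64(108.60424331637908), np.float64(-162.29243148690466)]
hub [ 0.55376977 -0.13198741  0.024     ]
rim [0.54925515 0.00941084 0.03      ]
rim [ 0.5544162  -0.27409443  0.03      ]
rim [ 0.69537288 -0.12890965  0.03      ]
rim [ 0.41165899 -0.13729686  0.03      ]
salt [ 0.61774186 -0.17572498  0.112     ] 0.07814155586969844 -34.15951864948202
brown [ 0.58604786 -0.06160776  0.128     ] 0.07759223524400159 64.85775976019679
green [ 0.512426   -0.19808662  0.128     ] 0.07771966016494178 -121.54071169780053
black [ 0.48142148 -0.09957567  0.128     ] 0.07859196343269413 155.75502893884584
tl [ 0.37561353 -0.1273089   0.006     ] 0.1775260083090416 178.53467566832617
tr [ 0.38082069 -0.17670014  0.006     ] 0.17800405545865877 -165.40592338529274
il [ 0.4144085  -0.12240899  0.006     ] 0.13899388962629966 176.1058340338559
ir [ 0.41968018 -0.17206031  0.006     ] 0.13933014992463716 -163.22539026279878
tip [ 0.40555279 -0.14910694  0.006     ] 0.1485347295355356 -173.32769130782484
```

Everything agrees. The axis is at (0.553, -0.132) and post radii come out at 127–129 mm. The front is at about -173.4° and the salt at -34.2°, so the turn is about -139° (clockwise), which one sweep behind the post at -72° can do. First I'll work out the approach rows.

```bash
cat > plan.py <<'E'
from workcell import *
from h import *
def go(target,phi,n):
    """n equal rows (linear world shift, yaw about vertical) -> tool-frame deltas"""
    o=get_obs();r=R.from_quat(o["tool_rot"]);p=o["position"]
    X=R.from_matrix(np.column_stack([[np.cos(phi),np.sin(phi),0],[np.sin(phi),-np.cos(phi),0],[0,0,-1]]))
    rv=(r.inv()*X).as_rotvec();print("rotvec/row",np.round(rv/n,4),"deg",np.degrees(np.linalg.norm(rv)))
    d=(np.array(target)-p)/n
    for i in range(n):
        print(np.round((r*R.from_rotvec(rv*i/n)).inv().apply(d),4).tolist())
if __name__=="__main__":
    import sys
    a=list(map(float,sys.argv[1:]));go(a[:3],np.radians(a[3]),int(a[4]))
E
python3 plan.py .6236 -.2426 .2 108 11
```

```text
rotvec/row [-1.000e-04 -1.000e-04 -1.441e-01] deg 90.82280137681151
[0.0476, -0.0167, 0.001]
[0.0496, -0.0097, 0.001]
[0.0504, -0.0025, 0.001]
[0.0503, 0.0048, 0.001]
[0.0491, 0.012, 0.001]
[0.0468, 0.0189, 0.001]
[0.0436, 0.0254, 0.001]
[0.0395, 0.0314, 0.001]
[0.0346, 0.0368, 0.001]
[0.029, 0.0414, 0.001]
[0.0227, 0.0451, 0.001]
```

Emit:
servo_tool(
  series=[
    {"hand":0,"delta_pos":[0.0476,-0.0167,0.001],"dr":[0,0,-0.144]},
    {"hand":0,"delta_pos":[0.0496,-0.0097,0.001],"dr":[0,0,-0.144]},
    {"hand":0,"delta_pos":[0.0504,-0.0025,0.001],"dr":[0,0,-0.144]},
    {"hand":0,"delta_pos":[0.0503,0.0048,0.001],"dr":[0,0,-0.144]},
    {"hand":0,"delta_pos":[0.0491,0.012,0.001],"dr":[0,0,-0.144]},
    {"hand":0,"delta_pos":[0.0468,0.0189,0.001],"dr":[0,0,-0.144]},
    {"hand":0,"delta_pos":[0.0436,0.0254,0.001],"dr":[0,0,-0.144]},
    {"hand":0,"delta_pos":[0.0395,0.0314,0.001],"dr":[0,0,-0.144]},
    {"hand":0,"delta_pos":[0.0346,0.0368,0.001],"dr":[0,0,-0.144]},
    {"hand":0,"delta_pos":[0.029,0.0414,0.001],"dr":[0,0,-0.144]},
    {"hand":0,"delta_pos":[0.0227,0.0451,0.001],"dr":[0,0,-0.144]},
    {"hand":0,"delta_pos":[0,0,0],"dr":[0,0,0]},
  ],
)

```text
t: 1.6
position: [0.6258, -0.2401, 0.1985]
tool_rot: [0.586, 0.81, 0.0, -0.002]
wrist_force: [-0.5, -0.0, -0.5]
finger_gap: 0.0002
```

```bash
python3 - <<'E'
from workcell import *
import cv2
o=get_obs();print(o["t"],o["position"],o["joint_positions"].round(2),o["finger_gap"],o["wrist_force"])
for n in("wrist","side"):
    im,d=get_image(n);cv2.imwrite(f"pics/{n}1.png",im[:,:,::-1])
E
python3 plan.py .6236 -.2426 .094 108 4
```

```text
1.6 [ 0.62577853 -0.24013223  0.19850445] [-0.42  0.29  1.03  0.    1.82 -0.74] 0.00022738709510869076 [-0.53715468 -0.02572503 -0.47264491]
rotvec/row [-0.0004 -0.0002 -0.0003] deg 0.13132626358046579
[0.0001, 0.0, 0.0264]
[0.0001, 0.0, 0.0264]
[0.0001, -0.0, 0.0264]
[0.0001, -0.0, 0.0264]
```

View pics/wrist1.png

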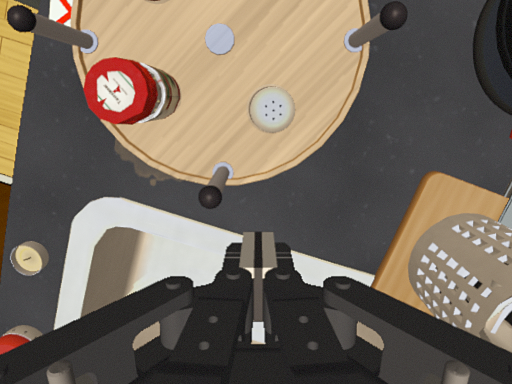

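View pics/side1.png

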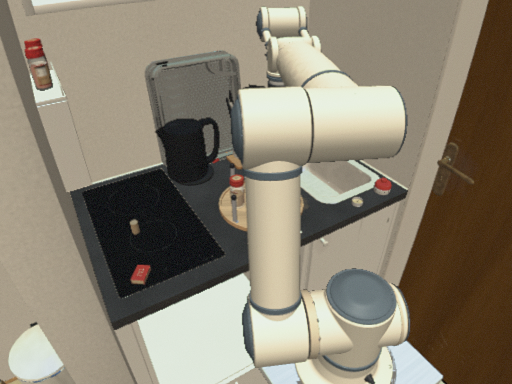

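The wrist view shows the closed fingertips at (258,238), the post I'll push with its knob at (210,196), and the shaker at (272,108). The way down is clear, so I'll descend to TCP z≈0.104, with the tips at 0.085.

Emit:
servo_tool(
  series=[
    {"hand":0,"delta_pos":[0,0,0.024],"dr":[0,0,0]},
    {"hand":0,"delta_pos":[0,0,0.024],"dr":[0,0,0]},
    {"hand":0,"delta_pos":[0,0,0.024],"dr":[0,0,0]},
    {"hand":0,"delta_pos":[0,0,0.022],"dr":[0,0,0]},
    {"hand":0,"delta_pos":[0,0,0],"dr":[0,0,0]},
  ],
)

```text
t: 2.33
position: [0.6218, -0.2439, 0.1045]
tool_rot: [0.589, 0.808, -0.001, -0.002]
wrist_force: [-0.1, 0.7, -0.1]
finger_gap: -0.0
```

```bash
python3 - <<'E'
from workcell import *
import cv2
o=get_obs();print(o["t"],o["position"],o["tool_rot"],o["wrist_force"])
im,d=get_image("wrist");cv2.imwrite(f"pics/wrist2.png",im[:,:,::-1])
E
```

```text
2.325 [ 0.62177639 -0.24394726  0.10449314] [ 5.89325195e-01  8.07892900e-01 -6.02677319e-04 -2.12456665e-03] [-0.09955002  0.70298878 -0.07092253]
```

View pics/wrist2.png

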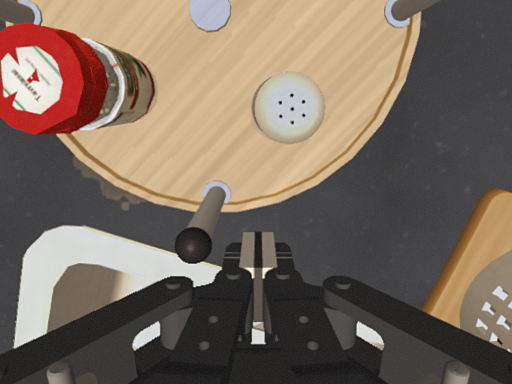

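```bash
python3 - <<'E'
from workcell import *
from h import *
ci=camera_info("wrist");o=get_obs();T=R.from_quat(o["tool_rot"])
im,d=get_image("wrist")
for n,u,v in(("knob",193,244),("post",206,217),("tipL",245,236),("tipR",272,236),("tip2",245,262),("fingL",230,262),("fL2",226,285),("knuckle",178,284),("kn2",130,310),("lower",215,320),("salt",290,107)):
    z=d[v,u];P=px2w(ci,u,v,depth=z);print(n,round(float(z),3),P.round(4),"tool",T.inv().apply(P-o["position"]).round(4))
E
```

```text
knob 0.155 [ 0.5928 -0.2508  0.1258] tool [ 0.0028 -0.0305 -0.0193]
post 0.183 [ 0.5935 -0.2475  0.0961] tool [ 0.0056 -0.0288  0.0104]
tipL 0.143 [ 0.6137 -0.2353  0.1361] tool [ 0.0111 -0.0059 -0.0296]
tipR 0.143 [ 0.6247 -0.2317  0.1362] tool [ 0.0112  0.0057 -0.0298]
tip2 0.12 [ 0.6146 -0.235   0.1603] tool [ 0.0112 -0.0049 -0.0539]
fingL 0.129 [ 0.6101 -0.2409  0.1519] tool [ 0.0069 -0.0111 -0.0454]
fL2 0.103 [ 0.6094 -0.2357  0.1776] tool [ 0.0121 -0.0101 -0.0711]
knuckle 0.1 [ 0.5954 -0.2385  0.18  ] tool [ 0.0138 -0.0244 -0.0735]
kn2 0.09 [ 0.5857 -0.2432  0.1913] tool [ 0.0123 -0.0351 -0.0848]
lower 0.079 [ 0.6078 -0.2316  0.201 ] tool [ 0.0165 -0.0105 -0.0945]
salt 0.152 [ 0.6165 -0.1785  0.1128] tool [ 0.0643  0.0142 -0.0064]
```

Emit:
servo_tool(
  series=[
    {"hand":0,"delta_pos":[0,-0.005,0],"dr":[0,0,0]},
    {"hand":0,"delta_pos":[0,-0.005,0],"dr":[0,0,0]},
    {"hand":0,"delta_pos":[-0.0005,-0.0033,0],"dr":[0,0,0.0262]},
    {"hand":0,"delta_pos":[-0.0005,-0.0033,0],"dr":[0,0,0.0262]},
    {"hand":0,"delta_pos":[-0.0005,-0.0033,0],"dr":[0,0,0.0262]},
    {"hand":0,"delta_pos":[-0.0005,-0.0033,0],"dr":[0,0,0.0262]},
    {"hand":0,"delta_pos":[-0.0005,-0.0033,0],"dr":[0,0,0.0262]},
    {"hand":0,"delta_pos":[-0.0005,-0.0033,0],"dr":[0,0,0.0262]},
  ],
)

```text
t: 3.42
position: [0.5958, -0.2541, 0.1068]
tool_rot: [0.651, 0.759, -0.0, -0.0]
wrist_force: [-0.2, -0.1, -0.3]
finger_gap: 0.0003
```

```bash
cat > st.py <<'E'
from workcell import *
from h import *
import sys
o=get_obs();p=o["position"];T=R.from_quat(o["tool_rot"]);c=np.array([.553,-.132,p[2]])
x=T.as_matrix()[:,0];print(o["t"],p.round(4),"phi",np.degrees(np.arctan2(x[1],x[0])).round(1),"centre in tool",T.inv().apply(c-p).round(4),"F tool",T.inv().apply(o["wrist_force"]).round(2),"q",o["joint_positions"].round(2))
if len(sys.argv)>1:
    import cv2
    im,d=get_image("wrist");cv2.imwrite(f"pics/{sys.argv[1]}.png",im[:,:,::-1])
E
python3 st.py w3
```

```text
3.425 [ 0.5958 -0.2541  0.1068] phi 98.8 centre in tool [ 0.1272 -0.0235  0.    ] F tool [-0.12 -0.18  0.27] q [-0.46  0.22  1.27 -0.    1.65 -0.61]
```

View pics/w3.png

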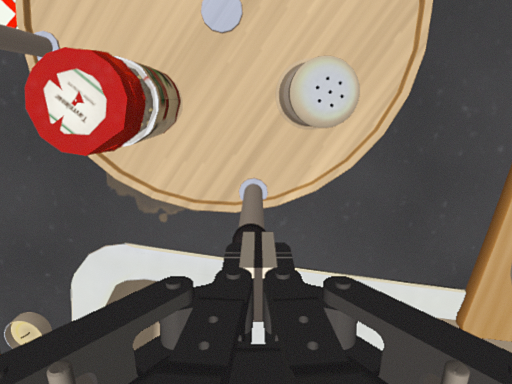

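```bash
python3 - <<'E'
from workcell import *
from h import *
ci=camera_info("wrist");o=get_obs();T=R.from_quat(o["tool_rot"])
print("cam in tool",T.inv().apply(ci["origin"]-o["position"]).round(3), T.inv().apply(R.from_quat(ci["orientation"]).apply([0,0,-1])).round(3))
im,d=get_image("wrist")
for n,u,v in(("postbase",254,190),("post",253,208),("post",252,222),("knob",240,238),("knob",246,228),("tip",245,236),("tip",250,240),("tip",265,240),("salt",328,92),("hub",222,10)):
    z=d[v,u];P=px2w(ci,u,v,depth=z);print(n,round(float(z),3),P.round(4),"tool",T.inv().apply(P-o["position"]).round(4))
import cv2
cv2.imwrite("pics/w3c.png",cv2.resize(im[170:300,190:330,::-1],None,fx=5,fy=5,interpolation=cv2.INTER_CUBIC)[:600])
im,d=get_image("top");cv2.imwrite("pics/top3.png",cv2.resize(im[145:255,205:315,::-1],None,fx=5.4,fy=5.4,interpolation=cv2.INTER_CUBIC))
E
```

```text
cam in tool [ 0.067 -0.    -0.163] [-0.263 -0.001  0.965]
postbase 0.23 [ 0.5912 -0.247   0.0471] tool [ 0.0078 -0.0032  0.0597]
post 0.191 [ 0.5911 -0.2467  0.0882] tool [ 0.0081 -0.0032  0.0186]
post 0.169 [ 0.5909 -0.2469  0.1107] tool [ 0.0079 -0.0034 -0.0039]
knob 0.157 [ 0.5861 -0.2507  0.1242] tool [ 0.005  -0.0088 -0.0174]
knob 0.16 [ 0.5882 -0.2469  0.1202] tool [ 0.0084 -0.0061 -0.0134]
tip 0.14 [ 0.5879 -0.2431  0.1391] tool [ 0.0122 -0.0058 -0.0323]
tip 0.138 [ 0.5902 -0.2435  0.1417] tool [ 0.0115 -0.0036 -0.0349]
tip 0.139 [ 0.5963 -0.2428  0.141 ] tool [ 0.0112  0.0026 -0.0342]
salt 0.151 [ 0.6158 -0.1793  0.1116] tool [ 0.071   0.0315 -0.0048]
hub 0.216 [ 0.5527 -0.1341  0.0302] tool [ 0.1253 -0.024   0.0767]
```

View pics/w3c.png

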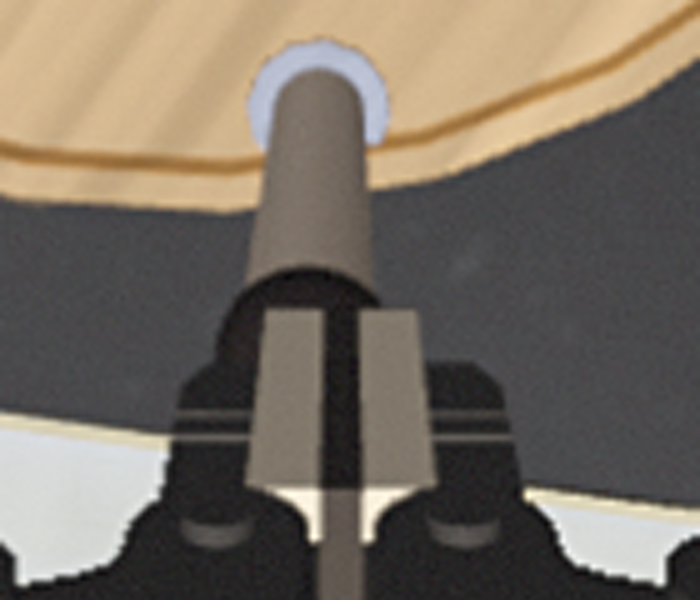

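View pics/top3.png

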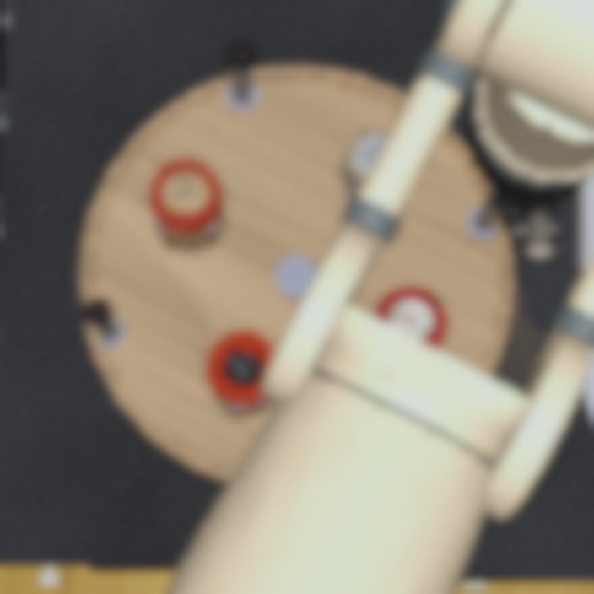

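The post hasn't moved and there was no force. The depth picture puts the visible fingertip end at z≈0.137, above the knob top at 0.126, so the tips are about 48 mm shorter than the stated geometry implied. I'll back off behind the post, go lower, and check by vision.

Emit:
servo_tool(
  series=[
    {"hand":0,"delta_pos":[0,0.008,0],"dr":[0,0,-0.04]},
    {"hand":0,"delta_pos":[0,0.008,0],"dr":[0,0,-0.04]},
    {"hand":0,"delta_pos":[0,0.008,0],"dr":[0,0,-0.04]},
    {"hand":0,"delta_pos":[0,0.007,0],"dr":[0,0,-0.03]},
    {"hand":0,"delta_pos":[0,0,0],"dr":[0,0,0]},
  ],
)

```text
t: 4.2
position: [0.6268, -0.2471, 0.1065]
tool_rot: [0.591, 0.807, 0.0, -0.0]
wrist_force: [-0.2, -0.3, -0.2]
finger_gap: -0.0002
```

```bash
cat > look.py <<'E'
import sys,cv2
from workcell import *
from h import *
n=sys.argv[1]
ci=camera_info("wrist");o=get_obs();T=R.from_quat(o["tool_rot"]);im,d=get_image("wrist")
cv2.imwrite(f"pics/{n}.png",im[:,:,::-1])
for a in sys.argv[2:]:
    u,v=map(int,a.split(","));z=d[v,u];P=px2w(ci,u,v,depth=z);print(u,v,P.round(4),"tool",T.inv().apply(P-o["position"]).round(4))
E
python3 st.py; python3 look.py w4 250,233 250,235 250,240 268,235 190,244 212,230 258,275
```

```text
4.2 [ 0.6268 -0.2471  0.1065] phi 107.6 centre in tool [ 0.132  -0.0356  0.    ] F tool [-0.2  -0.28  0.25] q [-0.43  0.29  1.19  0.    1.66 -0.73]
250 233 [ 0.6197 -0.2375  0.1331] tool [ 0.0113 -0.0038 -0.0266]
250 235 [ 0.6197 -0.2372  0.136 ] tool [ 0.0115 -0.0037 -0.0295]
250 240 [ 0.6199 -0.2373  0.141 ] tool [ 0.0114 -0.0036 -0.0345]
268 235 [ 0.6271 -0.2351  0.1354] tool [ 0.0113  0.004  -0.0289]
190 244 [ 0.5955 -0.254   0.126 ] tool [ 0.0029 -0.0319 -0.0196]
212 230 [ 0.6007 -0.2969  0.0009] tool [-0.0396 -0.0399  0.1056]
258 275 [ 0.6239 -0.2389  0.1651] tool [ 0.0086 -0.0003 -0.0586]
```

View pics/w4.png

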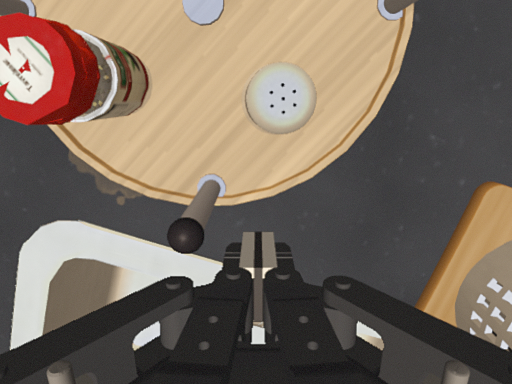

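Emit:
servo_tool(
  series=[
    {"hand":0,"delta_pos":[0,0,0.01],"dr":[0,0,0]},
    {"hand":0,"delta_pos":[0,0,0.01],"dr":[0,0,0]},
    {"hand":0,"delta_pos":[0,0,0.01],"dr":[0,0,0]},
    {"hand":0,"delta_pos":[0,0,0.01],"dr":[0,0,0]},
    {"hand":0,"delta_pos":[0.002,0,0.003],"dr":[0,0,0]},
    {"hand":0,"delta_pos":[0,0,0],"dr":[0,0,0]},
  ],
)

```text
t: 5.0
position: [0.6255, -0.2453, 0.0635]
tool_rot: [0.591, 0.807, -0.0, -0.0]
wrist_force: [0.1, 0.1, 0.3]
finger_gap: 0.0
```

```bash
python3 st.py; python3 look.py w5 250,233 250,236 268,236  258,275
```

```text
5.0 [ 0.6255 -0.2453  0.0635] phi 107.5 centre in tool [ 1.299e-01 -3.500e-02  1.000e-04] F tool [ 0.08  0.09 -0.32] q [-0.42  0.3   1.25  0.    1.59 -0.73]
250 233 [ 0.6185 -0.2357  0.0902] tool [ 0.0113 -0.0038 -0.0266]
250 236 [ 0.6185 -0.2354  0.0942] tool [ 0.0115 -0.0037 -0.0306]
268 236 [ 0.626  -0.2335  0.093 ] tool [ 0.0111  0.004  -0.0295]
258 275 [ 0.6227 -0.2373  0.1219] tool [ 0.0085 -0.0003 -0.0584]
```

View pics/w5.png

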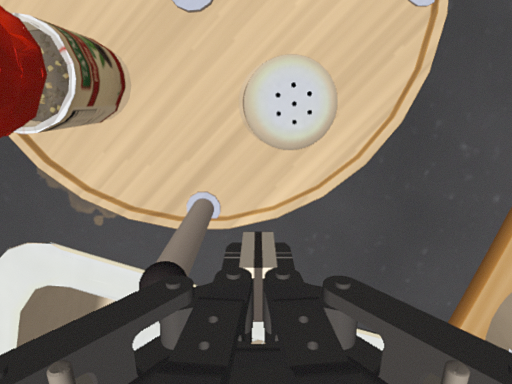

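Emit:
servo_tool(
  series=[
    {"hand":0,"delta_pos":[0.001,-0.004,0],"dr":[0,0,0]},
    {"hand":0,"delta_pos":[0.001,-0.004,0],"dr":[0,0,0]},
    {"hand":0,"delta_pos":[0,-0.003,0],"dr":[0,0,0]},
    {"hand":0,"delta_pos":[0,-0.003,0],"dr":[0,0,0]},
    {"hand":0,"delta_pos":[0,-0.003,0],"dr":[0,0,0.02]},
    {"hand":0,"delta_pos":[0,-0.003,0],"dr":[0,0,0.02]},
  ],
)

```text
t: 5.8
position: [0.606, -0.25, 0.0642]
tool_rot: [0.608, 0.794, -0.0, 0.0]
wrist_force: [1.2, -1.2, 1.8]
finger_gap: -0.0001
```

```bash
python3 st.py; python3 look.py w6
```

```text
5.8 [ 0.606  -0.25    0.0642] phi 105.1 centre in tool [ 1.277e-01 -2.030e-02 -1.000e-04] F tool [-1.52  0.85 -1.8 ] q [-0.44  0.26  1.31 -0.    1.58 -0.71]
```

View pics/w6.png

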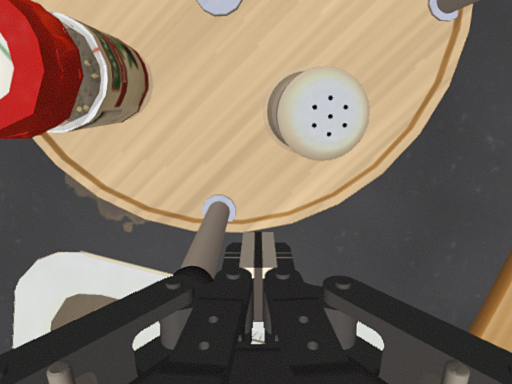

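There's slight contact with an upward part, probably the wide knuckle against the knob. I'll back off a little and rise 8 mm so the finger itself does the pushing.

Emit:
servo_tool(
  series=[
    {"hand":0,"delta_pos":[0,0.005,0],"dr":[0,0,0]},
    {"hand":0,"delta_pos":[0,0,-0.008],"dr":[0,0,0]},
    {"hand":0,"delta_pos":[0,-0.004,0],"dr":[0,0,0]},
    {"hand":0,"delta_pos":[0,-0.003,0],"dr":[0,0,0.015]},
    {"hand":0,"delta_pos":[0,-0.003,0],"dr":[0,0,0.015]},
    {"hand":0,"delta_pos":[0,-0.003,0],"dr":[0,0,0.015]},
  ],
)

```text
t: 6.6
position: [0.598, -0.2517, 0.0718]
tool_rot: [0.625, 0.78, 0.0, 0.0]
wrist_force: [1.2, -1.3, -0.2]
finger_gap: 0.0003
```

```bash
python3 st.py; python3 look.py w7
```

```text
6.6 [ 0.598  -0.2517  0.0718] phi 102.6 centre in tool [ 0.1267 -0.0179 -0.    ] F tool [-1.57  0.9   0.24] q [-0.45  0.24  1.32 -0.    1.59 -0.67]
```

View pics/w7.png

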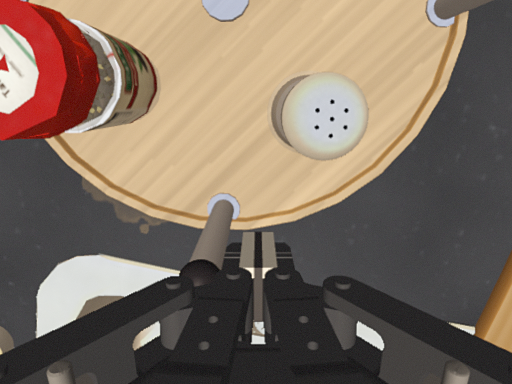

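A clean sideways push and the disc is turning. Now the sweep.

Emit:
servo_tool(
  series=[
    {"hand":0,"delta_pos":[-0.0004,-0.0033,0],"dr":[0,0,0.0262]},
    {"hand":0,"delta_pos":[-0.0006,-0.005,0],"dr":[0,0,0.0393]},
    {"hand":0,"delta_pos":[-0.0008,-0.0067,0],"dr":[0,0,0.0524]},
    {"hand":0,"delta_pos":[-0.0008,-0.0067,0],"dr":[0,0,0.0524]},
    {"hand":0,"delta_pos":[-0.0008,-0.0067,0],"dr":[0,0,0.0524]},
    {"hand":0,"delta_pos":[-0.0008,-0.0067,0],"dr":[0,0,0.0524]},
    {"hand":0,"delta_pos":[-0.0008,-0.0067,0],"dr":[0,0,0.0524]},
    {"hand":0,"delta_pos":[-0.0008,-0.0067,0],"dr":[0,0,0.0524]},
  ],
)

```text
t: 7.65
position: [0.5499, -0.26, 0.0717]
tool_rot: [0.762, 0.647, 0.0, -0.0]
wrist_force: [1.3, 0.4, 0.6]
finger_gap: 0.0
```

```bash
python3 st.py w8
```

```text
7.65 [ 0.5499 -0.26    0.0717] phi 80.7 centre in tool [ 0.1268 -0.0177  0.    ] F tool [ 0.61  1.23 -0.57] q [-0.5   0.13  1.44  0.    1.57 -0.34]
```

View pics/w8.png

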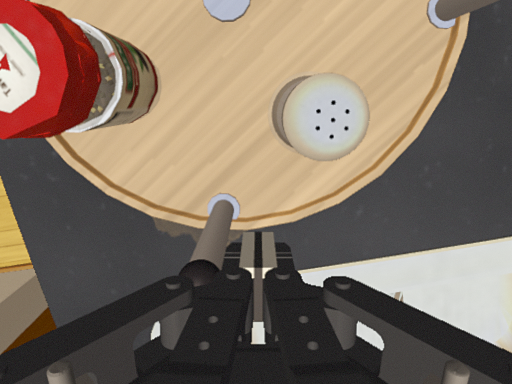

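Emit:
servo_tool(
  series=[
    {"hand":0,"delta_pos":[-0.0004,-0.0033,0],"dr":[0,0,0.0262]},
    {"hand":0,"delta_pos":[-0.0008,-0.0067,0],"dr":[0,0,0.0524]},
    {"hand":0,"delta_pos":[-0.0009,-0.0078,0],"dr":[0,0,0.0611]},
    {"hand":0,"delta_pos":[-0.0009,-0.0078,0],"dr":[0,0,0.0611]},
    {"hand":0,"delta_pos":[-0.0009,-0.0078,0],"dr":[0,0,0.0611]},
    {"hand":0,"delta_pos":[-0.0009,-0.0078,0],"dr":[0,0,0.0611]},
    {"hand":0,"delta_pos":[-0.0009,-0.0078,0],"dr":[0,0,0.0611]},
    {"hand":0,"delta_pos":[-0.0009,-0.0078,0],"dr":[0,0,0.0611]},
    {"hand":0,"delta_pos":[-0.0009,-0.0078,0],"dr":[0,0,0.0611]},
    {"hand":0,"delta_pos":[-0.0009,-0.0078,0],"dr":[0,0,0.0611]},
    {"hand":0,"delta_pos":[-0.0008,-0.0067,0],"dr":[0,0,0.0524]},
    {"hand":0,"delta_pos":[-0.0008,-0.0067,0],"dr":[0,0,0.0524]},
  ],
)

```text
t: 9.2
position: [0.4707, -0.2307, 0.0719]
tool_rot: [0.933, 0.36, 0.0, 0.0]
wrist_force: [1.2, -0.1, -0.2]
finger_gap: -0.0001
```

```bash
python3 st.py w9
```

```text
9.2 [ 0.4707 -0.2307  0.0719] phi 42.2 centre in tool [ 0.1273 -0.0178  0.    ] F tool [0.81 0.91 0.15] q [-0.52 -0.1   1.67  0.    1.57  0.31]
```

View pics/w9.png

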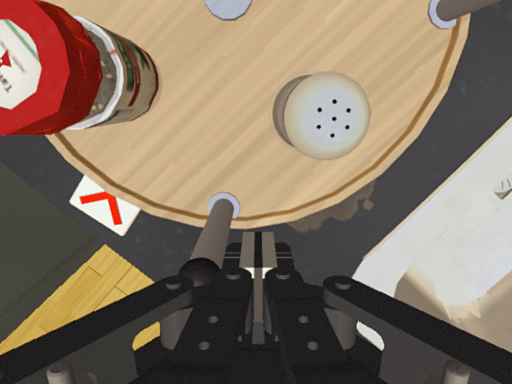

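Emit:
servo_tool(
  series=[
    {"hand":0,"delta_pos":[-0.0004,-0.0033,0],"dr":[0,0,0.0262]},
    {"hand":0,"delta_pos":[-0.0008,-0.0067,0],"dr":[0,0,0.0524]},
    {"hand":0,"delta_pos":[-0.0009,-0.0078,0],"dr":[0,0,0.0611]},
    {"hand":0,"delta_pos":[-0.0009,-0.0078,0],"dr":[0,0,0.0611]},
    {"hand":0,"delta_pos":[-0.0009,-0.0078,0],"dr":[0,0,0.0611]},
    {"hand":0,"delta_pos":[-0.0009,-0.0078,0],"dr":[0,0,0.0611]},
    {"hand":0,"delta_pos":[-0.0009,-0.0078,0],"dr":[0,0,0.0611]},
    {"hand":0,"delta_pos":[-0.0009,-0.0078,0],"dr":[0,0,0.0611]},
    {"hand":0,"delta_pos":[-0.0009,-0.0078,0],"dr":[0,0,0.0611]},
    {"hand":0,"delta_pos":[-0.0009,-0.0078,0],"dr":[0,0,0.0611]},
    {"hand":0,"delta_pos":[-0.0008,-0.0067,0],"dr":[0,0,0.0524]},
    {"hand":0,"delta_pos":[-0.0008,-0.0067,0],"dr":[0,0,0.0524]},
  ],
)

```text
t: 10.75
position: [0.4267, -0.1585, 0.0719]
tool_rot: [0.999, 0.033, 0.0, 0.0]
wrist_force: [-0.2, -1.2, -0.4]
finger_gap: 0.0002
```

```bash
python3 st.py w10
```

```text
10.75 [ 0.4267 -0.1585  0.0719] phi 3.7 centre in tool [ 0.1278 -0.0182  0.    ] F tool [-0.26  1.14  0.4 ] q [-0.43 -0.29  1.84 -0.    1.6   1.08]
```

View pics/w10.png

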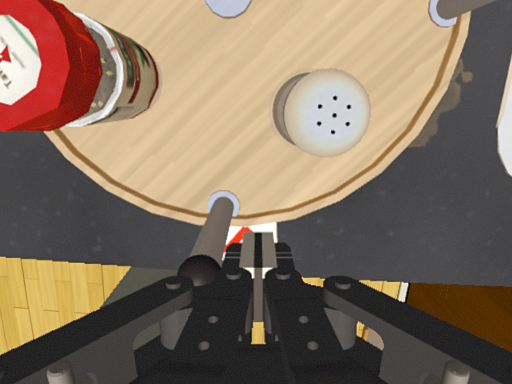

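Emit:
servo_tool(
  series=[
    {"hand":0,"delta_pos":[-0.0004,-0.0033,0],"dr":[0,0,0.0262]},
    {"hand":0,"delta_pos":[-0.0008,-0.0067,0],"dr":[0,0,0.0524]},
    {"hand":0,"delta_pos":[-0.0009,-0.0078,0],"dr":[0,0,0.0611]},
    {"hand":0,"delta_pos":[-0.0009,-0.0078,0],"dr":[0,0,0.0611]},
    {"hand":0,"delta_pos":[-0.0009,-0.0078,0],"dr":[0,0,0.0611]},
    {"hand":0,"delta_pos":[-0.0009,-0.0078,0],"dr":[0,0,0.0611]},
    {"hand":0,"delta_pos":[-0.0008,-0.0067,0],"dr":[0,0,0.0524]},
    {"hand":0,"delta_pos":[-0.0008,-0.0067,0],"dr":[0,0,0.0524]},
    {"hand":0,"delta_pos":[-0.0005,-0.0044,0],"dr":[0,0,0.0349]},
    {"hand":0,"delta_pos":[-0.0004,-0.0033,0],"dr":[0,0,0.0262]},
    {"hand":0,"delta_pos":[0,0,0],"dr":[0,0,0]},
  ],
)

```text
t: 12.18
position: [0.4287, -0.0963, 0.0717]
tool_rot: [0.978, -0.209, -0.0, -0.0]
wrist_force: [0.2, 0.1, -0.2]
finger_gap: 0.0001
```

```bash
python3 st.py w11; python3 - <<'E'
from workcell import *
import cv2
im,d=get_image("top");c=cv2.resize(im[145:255,205:315,::-1],None,fx=5.4,fy=5.4,interpolation=cv2.INTER_CUBIC);cv2.imwrite("pics/top11.png",c)
E
```

```text
12.175 [ 0.4287 -0.0963  0.0717] phi -24.1 centre in tool [ 0.1281 -0.0182 -0.    ] F tool [ 0.16 -0.24  0.19] q [-0.3  -0.34  1.87  0.    1.61  1.69]
```

View pics/w11.png

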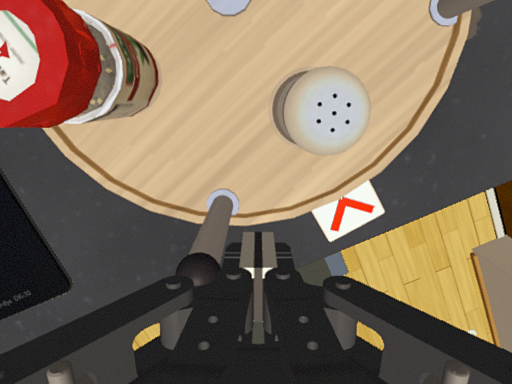

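View pics/top11.png

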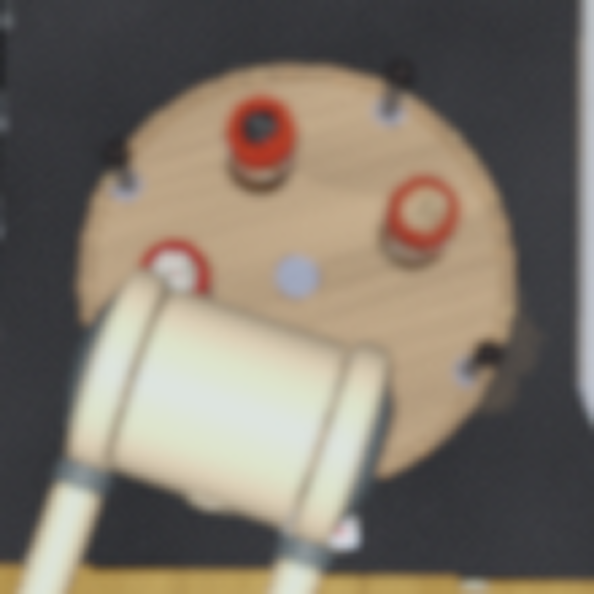

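```bash
python3 - <<'E'
import cv2
im=cv2.imread("pics/w11.png");cv2.imwrite("pics/w11c.png",cv2.resize(im[50:250,260:400],None,fx=3,fy=3,interpolation=cv2.INTER_CUBIC))
cv2.imwrite("pics/w11d.png",cv2.resize(im[0:40,180:280],None,fx=6,fy=6,interpolation=cv2.INTER_CUBIC))
E
```

```text
(no output)
```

View pics/w11c.png

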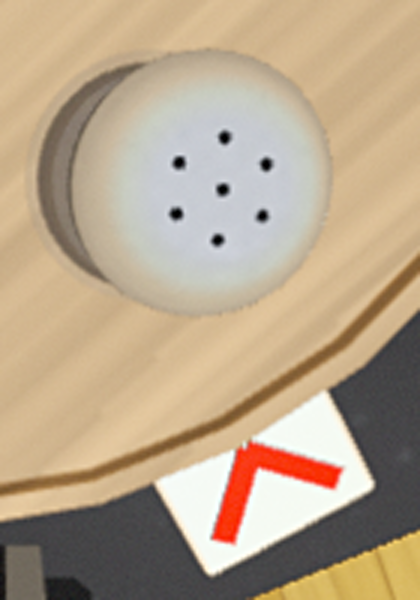

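View pics/w11d.png

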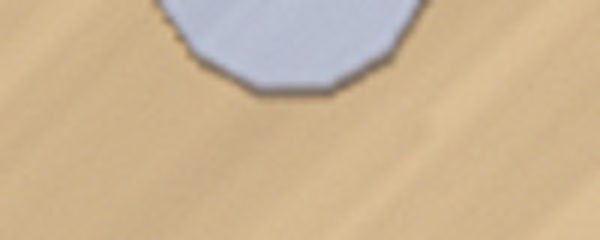

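```bash
python3 - <<'E'
from workcell import *
from h import *
ci=camera_info("wrist");c=np.array([.553,-.132])
def ang(n,u,v,z):
    p=px2w(ci,u,v,z=z);d=p[:2]-c;print(n,p.round(4),np.hypot(*d).round(4),np.degrees(np.arctan2(d[1],d[0])).round(2));return p
ang("salt",334,113,.112)
a=ang("o1",331,242,.006);b=ang("o2",385,212.3,.006);i1=ang("i1",311.7,210.7,.006);i2=ang("i2",369.3,179.3,.006);ang("tip",343.3,197.3,.006)
ang("outmid",(331+385)/2,(242+212.3)/2,.006)
for p,q in((i1,a),(i2,b)):d=(q-p)[:2];print(np.degrees(np.arctan2(d[1],d[0])))
ang("hub",229.5,2,.024)
E
```

```text
salt [ 0.4742 -0.1469  0.112 ] 0.0802 -169.31
o1 [ 0.3752 -0.1321  0.006 ] 0.1778 -179.96
o2 [ 0.3807 -0.1763  0.006 ] 0.1779 -165.59
i1 [ 0.4038 -0.128   0.006 ] 0.1493 178.48
i2 [ 0.4087 -0.1738  0.006 ] 0.1503 -163.86
tip [ 0.4038 -0.1524  0.006 ] 0.1506 -172.23
outmid [ 0.378  -0.1544  0.006 ] 0.1764 -172.71
-171.85116826673504
-174.901889322338
hub [ 0.5463 -0.1316  0.024 ] 0.0067 176.85
```

In the wrist view the shaker is at -169.3° and the front at about -172.8°. The top-view estimate leaves a bit more to go. I'll push about 4° further, then back away and measure with a clear view.

Emit:
servo_tool(
  series=[
    {"hand":0,"delta_pos":[-0.0003,-0.0022,0],"dr":[0,0,0.0175]},
    {"hand":0,"delta_pos":[-0.0003,-0.0022,0],"dr":[0,0,0.0175]},
    {"hand":0,"delta_pos":[-0.0003,-0.0022,0],"dr":[0,0,0.0175]},
    {"hand":0,"delta_pos":[-0.0003,-0.0022,0],"dr":[0,0,0.0175]},
    {"hand":0,"delta_pos":[0,0,0],"dr":[0,0,0]},
    {"hand":0,"delta_pos":[0,0.008,0],"dr":[0,0,0]},
    {"hand":0,"delta_pos":[-0.005,0.01,0],"dr":[0,0,0]},
    {"hand":0,"delta_pos":[-0.008,0.005,-0.03],"dr":[0,0,0]},
    {"hand":0,"delta_pos":[-0.008,0,-0.04],"dr":[0,0,0]},
    {"hand":0,"delta_pos":[-0.008,0,-0.04],"dr":[0,0,0]},
    {"hand":0,"delta_pos":[0,0,-0.03],"dr":[0,0,0]},
    {"hand":0,"delta_pos":[0,0,0],"dr":[0,0,0]},
  ],
)

```text
t: 13.78
position: [0.3954, -0.0953, 0.2147]
tool_rot: [0.97, -0.244, 0.003, 0.0]
wrist_force: [-0.9, 0.6, -1.0]
finger_gap: -0.0
```

```bash
python3 st.py w12; python3 - <<'E'
from workcell import *
import cv2
im,d=get_image("top");c=cv2.resize(im[145:255,205:315,::-1],None,fx=5.4,fy=5.4,interpolation=cv2.INTER_CUBIC);cv2.imwrite("pics/top12.png",c)
E
```

```text
13.775 [ 0.3954 -0.0953  0.2147] phi -28.2 centre in tool [ 0.1562 -0.0421  0.0009] F tool [-1.06 -0.09  1.04] q [-0.32 -0.44  1.69 -0.    1.88  1.74]
```

View pics/w12.png

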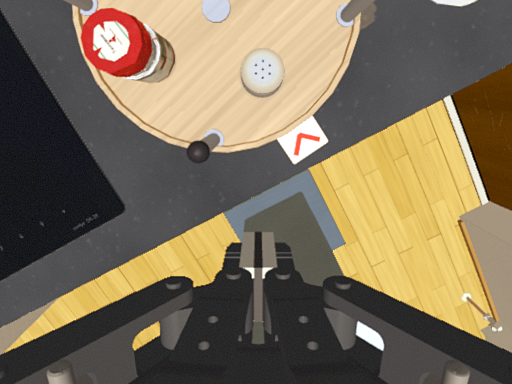

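View pics/top12.png

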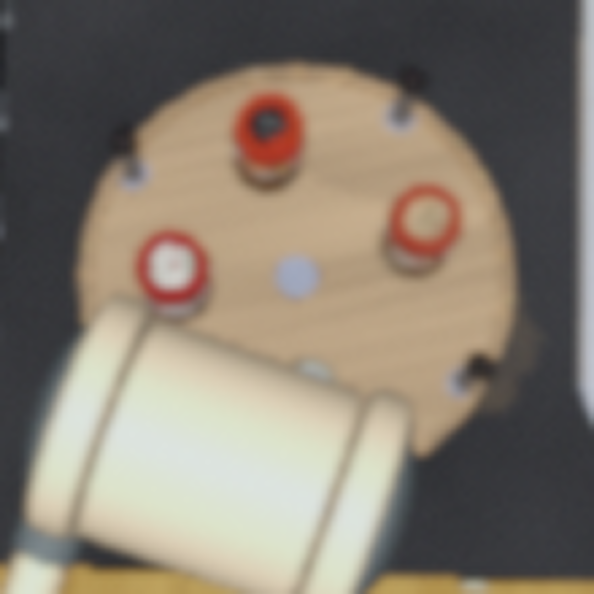

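Emit:
servo_tool(
  series=[
    {"hand":0,"delta_pos":[-0.012,-0.018,-0.003],"dr":[0,0,0]},
    {"hand":0,"delta_pos":[-0.023,-0.035,-0.003],"dr":[0,0,0]},
    {"hand":0,"delta_pos":[-0.023,-0.035,-0.003],"dr":[0,0,0]},
    {"hand":0,"delta_pos":[-0.023,-0.035,0],"dr":[0,0,0]},
    {"hand":0,"delta_pos":[-0.023,-0.035,0],"dr":[0,0,0]},
    {"hand":0,"delta_pos":[-0.023,-0.035,0],"dr":[0,0,0]},
    {"hand":0,"delta_pos":[-0.012,-0.018,0],"dr":[0,0,0]},
    {"hand":0,"delta_pos":[0,0,0],"dr":[0,0,0]},
  ],
)

```text
t: 14.88
position: [0.3712, 0.1577, 0.2188]
tool_rot: [0.97, -0.242, -0.001, 0.001]
wrist_force: [1.0, -0.4, -0.3]
finger_gap: -0.0
```

```bash
python3 st.py; python3 - <<'E'
from workcell import *
import cv2
im,d=get_image("top");c=cv2.resize(im[145:255,205:315,::-1],None,fx=5.4,fy=5.4,interpolation=cv2.INTER_CUBIC);cv2.imwrite("pics/top13.png",c)
im=cv2.imread("pics/w12.png");cv2.imwrite("pics/w12c.png",cv2.resize(im[0:180,180:340],None,fx=3.33,fy=3.33,interpolation=cv2.INTER_CUBIC))
E
```

```text
14.875 [0.3712 0.1577 0.2188] phi -28.0 centre in tool [ 0.2966  0.1704 -0.0003] F tool [ 1.07 -0.11  0.3 ] q [ 0.32 -0.44  1.69  0.    1.89  2.38]
```

View pics/top13.png

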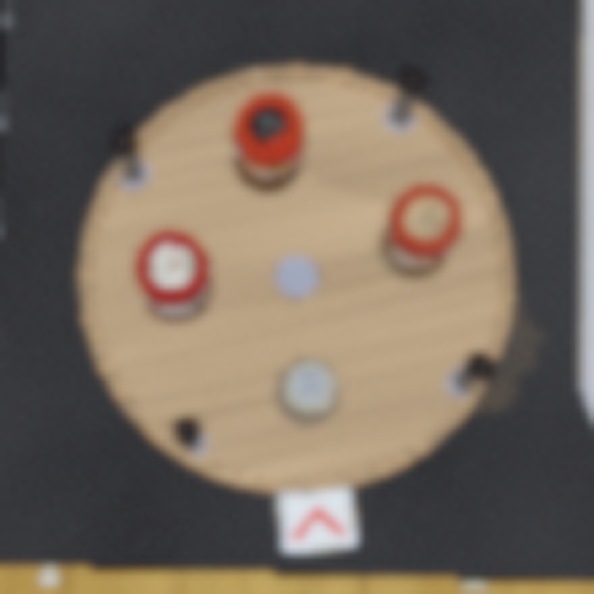

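View pics/w12c.png

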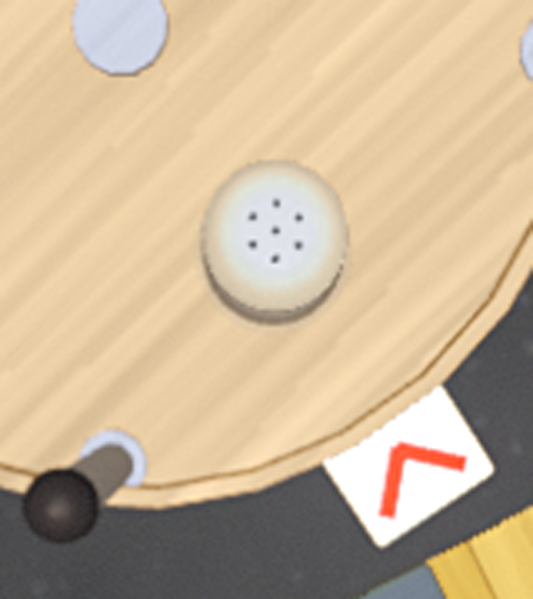

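```bash
python3 - <<'E'
from workcell import *
from h import *
ci=camera_info("top");f=lambda x,y:(205+(x+.5)/5.4-.5,145+(y+.5)/5.4-.5)
K=np.array([px2w(ci,*f(*k),z=.116)[:2] for k in[(124,138),(412,80),(188,433),(481,367)]]);c=K.mean(0);print(c)
def ang(n,p,c=c):
    d=p[:2]-c;print(n,p.round(4),np.hypot(*d).round(4),np.degrees(np.arctan2(d[1],d[0])).round(2))
for k in K:ang("knob",k)
for n,x,y,z in(("salt",309,387,.112),("green",172,268,.128),("black",269,130,.128),("brown",424,217,.128),("o1",282,556,.006),("o2",360,547,.006),("tip",317,508,.006),("omid",321,551.5,.006),("imid",313.5,491,.006)):ang(n,px2w(ci,*f(x,y),z=z))
# w12 reconstruct
ci=camera_info("wrist");o=get_obs();T=R.from_quat(o["tool_rot"])
rel=T.inv().apply(ci["origin"]-o["position"]);rr=T.inv()*R.from_quat(ci["orientation"])
T2=R.from_quat([.97,-.244,.003,0]);c2=dict(ci);c2["origin"]=np.array([.3954,-.0953,.2147])+T2.apply(rel);c2["orientation"]=(T2*rr).as_quat()
g=lambda x,y:(180+(x+.5)/3.33-.5,(y+.5)/3.33-.5)
h=px2w(c2,*g(121,30),z=.024);print("hub",h)
for cc in (h[:2],np.array([.553,-.132])):
  for n,x,y,z in(("salt",275,231,.112),("o1",381,547,.006),("o2",494,469,.006),("omid",437.5,508,.006),("imid",384,425,.006),("tip",401,446,.006)):ang(n,px2w(c2,*g(x,y),z=z),cc)
E
```

```text
[ 0.55325385 -0.13212354]
knob [ 0.6209 -0.0223] 0.129 58.37
knob [ 0.6627 -0.1973] 0.1274 -30.78
knob [ 0.4424 -0.0674] 0.1283 149.73
knob [ 0.487  -0.2414] 0.1278 -121.24
salt [ 0.4724 -0.1388  0.112 ] 0.0812 -175.25
green [ 0.5395 -0.0549  0.128 ] 0.0785 100.06
black [ 0.6258 -0.1104  0.128 ] 0.0757 16.67
brown [ 0.5751 -0.2049  0.128 ] 0.076 -73.32
o1 [ 0.3743 -0.1273  0.006 ] 0.179 178.47
o2 [ 0.3815 -0.1773  0.006 ] 0.1776 -165.26
tip [ 0.4056 -0.1491  0.006 ] 0.1487 -173.44
omid [ 0.3779 -0.1523  0.006 ] 0.1765 -173.43
imid [ 0.4164 -0.1466  0.006 ] 0.1376 -173.97
hub [ 0.55115282 -0.13322064  0.024     ]
salt [ 0.4735 -0.1413  0.112 ] 0.0781 -174.08
o1 [ 0.3755 -0.1311  0.006 ] 0.1756 179.31
o2 [ 0.3812 -0.1761  0.006 ] 0.1752 -165.84
omid [ 0.3784 -0.1538  0.006 ] 0.174 -173.22
imid [ 0.4114 -0.1503  0.006 ] 0.1408 -173.05
tip [ 0.4026 -0.1521  0.006 ] 0.1498 -172.74
salt [ 0.4735 -0.1413  0.112 ] 0.08 -173.35
o1 [ 0.3755 -0.1311  0.006 ] 0.1775 179.72
o2 [ 0.3812 -0.1761  0.006 ] 0.1773 -165.61
omid [ 0.3784 -0.1538  0.006 ] 0.1759 -172.9
imid [ 0.4114 -0.1503  0.006 ] 0.1428 -172.65
tip [ 0.4026 -0.1521  0.006 ] 0.1518 -172.37
```

Both clear views put the shaker on the front line: +0.5–0.9° by wrist, 1.8° by top, about 1–2 mm at the shaker and within the measuring error. One last whole-scene check before I hand in.

```bash
python3 - <<'E'
from workcell import *
import cv2,numpy as np
a,_=get_image("top");b,_=get_image("side")
c=np.hstack([a[90:290,90:420],b[130:330,60:420]])[:,:,::-1]
cv2.imwrite("pics/fin.png",cv2.resize(c,None,fx=1.15,fy=1.15))
print(get_obs()["wrist_force"],np.abs(get_obs()["qvel"]).max())
E
```

```text
[-0.55379215  0.75156194  0.28245486] 0.010569452450518987
```

View pics/fin.png

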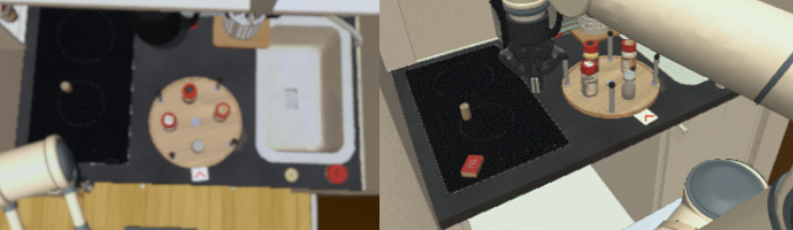

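The shaker (198,146) stands above the tongue, all the jars are upright, and the cork, matches, candle and timer are where they were. The gripper is clear of everything.

```bash
python3 -c "
from workcell import *
print(close_job())"
```

```text
the job is handed in; nothing more can be done
None
```

The salt shaker now stands at the front, in line with the red arrow. I turned the carousel about 138° clockwise by pushing one post with the closed fingertips, then drew the arm clear and handed the job in at about 15 s of the 48 s allowed.

- **Alignment:** my last checks put the shaker slightly past the arrow line, by 0.5–0.9° in the wrist view and about 1.8° in the top view. That is 1–2 mm at the shaker. The two views disagree by about a degree, which is within measuring error, so I made no further correction.
- **Other things:** all jars are upright, and the timer, candle, cork and matches look unmoved. The wrist force readings I took stayed within about 3 N.
- **False start:** the first push passed above the knob without touching anything. The fingertips sat about 45 mm higher than the stated geometry implied. I found this from the depth image and lowered the tool. On the next try the gripper's knuckle seems to have brushed the knob lightly (under 3 N), so I raised the tool 8 mm before the sweep.

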